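# Tap the tilted dispenser bottle until its jammed brass balls run out

### The arm

A 6-joint arm with a two-finger parallel gripper is mounted at the origin on a cart in front of the work surface, level with it; the furniture and walls round the work are solid. World frame = base frame: x ahead of the robot, y to its left, z up, the work surface at z = 0. Lengths are in mm, angles in degrees, forces in N, time in s.
With the tool pointing down it reaches from about 375 to 750 mm from the base axis. Payload 9 kg.
Tool frame: the origin (TCP) lies midway between the tips of the shut fingers; the grasp point (between the pads) lies 19 mm behind it (bot.pinch_z is the z of the grasp point in the tool frame, in mm); z points along the fingers, x is the direction in which the jaws open and shut, and the axes are right-handed (so a half turn about z gives the same grasp; the last joint's range is limited). The gripper opens to 85 mm and grips with 20 to 120 N. Pads are 22 mm wide; open, the fingers measure 114 mm over their backs; the gripper's body (76 mm by 85 mm) begins 54 mm behind the grasp point. The pads swing forward as they close: fully open they stand 13 mm farther back than shut.
Start: joints at [61.381, 5.964, 5.575, 89.605, 0, 77.527], TCP at [166.855, 576.365, 231.331] pointing down, gripper open.
Joint ranges: [-171.21, 171.21], [-48.23, 106.86], [-62.78, 66.21], [-105.2, 120.99], [-86.42, 89.51], [-180, 180]. Speed limits (degrees/s): [127.2, 127.2, 147.25, 180, 180, 180].

### API

Orientations are given as a 3x3 rotation matrix whose columns are the frame's x, y, z axes.
In Python, from plant import bot gives the robot as it stands.
- The arm moves only by the shell command python3 -m handwheel 'ROWS'. ROWS is JSON, one flat list of numbers, 7 for each row, row after row: the shift along the tool's x, y, z in cm, then the turn, a rotation vector about the tool's x, y, z in degrees, then the opening, from 0 (shut) to 1 (fully open). A call has exactly 8 rows; each row is the pose to reach, as a shift and turn from the pose commanded when the call began, along the tool's axes at that moment; what a row does not reach only later rows make up. A row lasts 1/8 s, in which the tool goes at most 62.5 mm and 10.7 degrees, less where a joint would pass 70% of its speed; a pose out of reach is approached as far as the arm can. A call with a gripper value outside its range is refused whole. The fingers move at their own pace and stop on an object; the grip force is fixed at half the most. Time passes only in rows, so rows that repeat a pose let the fingers close, or fill a call up. It gives the time, the measured TCP pose, the force and the opening at its end, in the units of the state.
- bot.read_state(): the state, without advancing time (a new reading comes with each control period).
- bot.snapshot(name): name is "scene" or "top"; returns the picture (480x640x3 uint8, blue, green, red); there is no depth.
- bot.camera_params(name): a dict with "intrinsics" (3x3 intrinsics, pixels), "k1" (the pictures are not rectified: a ray, as slopes to the right and down, at radius r is drawn at 1 + k1 r^2 times it, then the intrinsics apply), "R" (3x3) and "t" (3): a world point X has camera coordinates R X + t. Camera axes: x right, y down, z forward; pixel columns grow to the right and rows downward; lengths in mm; the calibration is good to about 2 mm. A picture is of the moment at which its call begins. camera_params takes no time and is no camera call.
- bot.finish_job(): hands the job in, once; it reports no verdict.
The state is a dict: "time": time; "q": joint angles; "qvel": joint speeds; "effort": joint torques, N m; "ee_pos": TCP position; "orientation": TCP orientation; "wrist_force": force on the tool from outside, world axes, zero at the start; "moment": the same for the moment, N m; "opening": finger opening in mm.
Only numpy, scipy, OpenCV 4.12 (cv2) and the standard library are available. Lean on these libraries where they do the work, as an engineer would, in place of code of your own. Each camera call takes 0.05 s, during which the arm holds its last target. There are 200 camera calls.

### The job

Two brass balls are jammed in the neck of the tilted bottle on the blue stand. Tap the bottle gently from above, on its upper side just behind the shoulder, until both balls have run out into the black tray under its mouth, then let it spring back. Leave the bottle on the red stand alone.

Things in the scene. Friction and masses are not known exactly. Their poses are not given: they have to be found in the camera images.
- blue: Fixed blue stand, base 243 x 112 mm, with a clear bottle, neck down, on a sprung pivot. Origin: on the bench under the pivot (125 mm up); z up; -x points to the bottle's mouth. Bottle: body 60 mm across, 100 mm long, blue base band; neck 32 mm outside, 26 mm inside. Open black tray under the mouth: centre at x = -132 mm, inside 142 x 98 mm, floor 12, rim 34, front wall 72 mm above the bench.
- blue_tap (a point): Where to tap: on the upper side of the blue stand's bottle, 40 mm from the pivot towards the mouth, 144 mm above the bench, slope 14 degrees; moves with the bottle. Pushed down here it dips (3 N to start, 9 N at 14 mm), stops hard at 19 mm and springs back, damped. Taps at about 0.1 m/s that dip it 13 to 17 mm free the balls, at times one by one or only after several taps. Nothing higher within 30 mm.
- red_tap (a point): The same point on the like bottle of the like red stand, which is empty and must not be dipped. Which stand is on the left varies.
- ball_1_center (a point): Centre of a yellow brass ball, 20 mm across, at the start jammed in the blue stand's bottle neck behind a 2 mm lip at the mouth, 97 mm above the bench. In the tray its centre is about 22 mm above the bench.
- ball_2_center (a point): Centre of the second brass ball, 20 mm across, at the start in the neck just behind the first.

How it is judged (in metres and radians):
At the end, for the whole second after the job is handed in: Both balls lie in the black tray of the blue stand (centres inside its walls and below its rim, 34 mm above the bench), and the bottle on the blue stand is back within 5 mm of where it rested at the start (x of ball_1_center in the frame of blue between -0.207 and -0.057 m and y of ball_1_center in the frame of blue between -0.053 and 0.053 m and height (world z) of each of ball_1_center, ball_2_center below 0.034 m and x of ball_2_center in the frame of blue between -0.207 and -0.057 m and y of ball_2_center in the frame of blue between -0.053 and 0.053 m and distance of blue_tap from where it was at the start of the episode below 0.005 m); the robot touches nothing.
It fails at once if the bottle on the red stand is dipped by more than 5 mm (distance of red_tap from where it was at the start of the episode above 0.005 m).
It fails at once if the blue stand or its bottle is hit harder than 40 N (contact force between the arm and blue above 40 N).
It also fails if it takes over 32 s, if anything falls off the work surface, if the arm or the gripper's body presses on something with over 40 N, if the wrist force passes 120 N, or if a joint passes its speed limit or range.

## Working session

There is one attempt and no reset: what is moved stays moved. The work goes in short steps, Python scripts to look and compute and a shell command to move; the robot and the scene stay as the last step left them, time stands still between calls to the robot, and variables do not carry over. Pictures are saved under pics/ and viewed, about 8 in all and at most 12, crops included, and the job is handed in when it is done.

```bash
mkdir -p pics; python3 - <<'E'
from plant import bot
import cv2,numpy as np
for n in("scene","top"):
    im=bot.snapshot(n);cv2.imwrite(f"pics/{n}0.png",im)
    p=bot.camera_params(n);R=np.array(p["R"]);print(n,np.round(p["intrinsics"],1).tolist(),p["k1"],np.round(R,3).tolist(),np.round(-R.T@p["t"]))
s=bot.read_state();print(s["time"],s["ee_pos"],np.round(s["orientation"],3).tolist(),s["wrist_force"])
E
```

```text
scene [[501.9, 0.0, 323.4], [0.0, 501.9, 241.8], [0.0, 0.0, 1.0]] -0.11060770110492725 [[-0.863, -0.505, 0.001], [-0.353, 0.602, -0.716], [0.361, -0.618, -0.698]] [230. 541. 708.]
top [[544.6, 0.0, 323.6], [0.0, 544.6, 237.3], [0.0, 0.0, 1.0]] -0.041854363871600755 [[0.012, -1.0, -0.0], [-0.985, -0.012, -0.171], [0.171, 0.002, -0.985]] [ 333.   -2. 1219.]
0.1 [166.69046462 576.05441947 230.59689986] [[0.278, 0.961, -0.001], [0.961, -0.278, -0.001], [-0.001, -0.0, -1.0]] [ 0.04420834 -1.50762382 -0.3052582 ]
```

View pics/scene0.png

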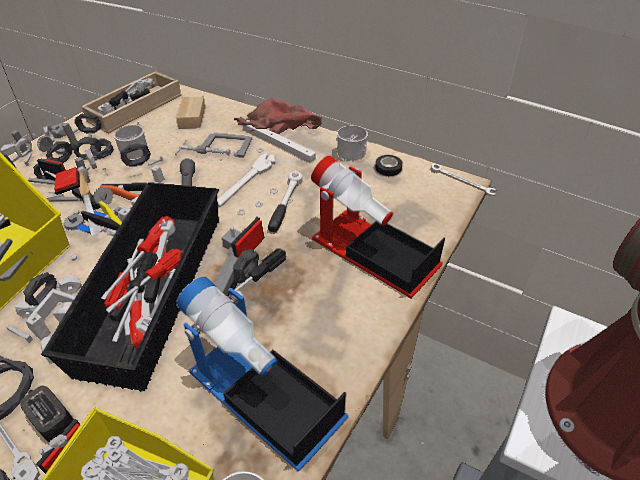

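View pics/top0.png

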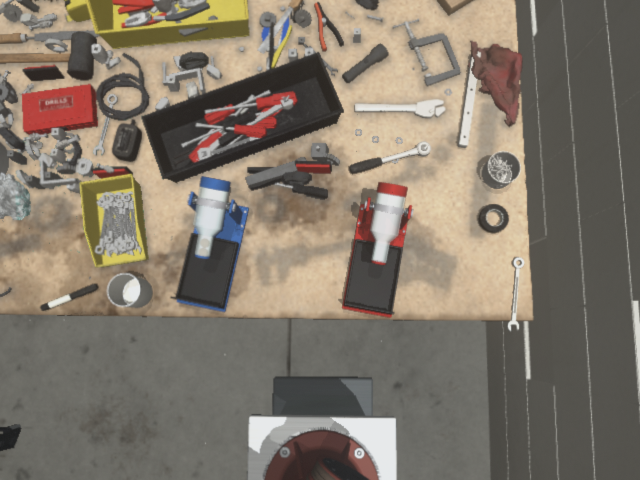

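The scene view shows the blue stand's bottle at about (225,320), with the red stand at (355,210). In the top view the blue bottle is at about (210,210) and its tray at (207,270). I'll zoom in and measure the stand from several cues.

```bash
cat > h.py <<'E'
from plant import bot
import cv2,numpy as np
def ray(n,uv):
    p=bot.camera_params(n);R=np.array(p["R"]);t=np.array(p["t"]);K=np.array(p["intrinsics"])
    xd=(np.array(uv,float)-K[:2,2])/K[0,0];x=cv2.undistortPoints(np.array([[uv]],float),K,np.array([p["k1"],0,0,0.]))[0,0]
    return -R.T@t,R.T@np.r_[x,1]
def onz(n,uv,z):
    c,d=ray(n,uv);return c+d*(z-c[2])/d[2]
def two(a,b):
    (c1,d1),(c2,d2)=ray("scene",a),ray("top",b)
    s=np.linalg.lstsq(np.c_[d1,-d2],c2-c1,rcond=None)[0]
    return (c1+s[0]*d1+c2+s[1]*d2)/2,np.linalg.norm(c1+s[0]*d1-c2-s[1]*d2)
E
python3 - <<'E'
from h import *
a=cv2.imread("pics/top0.png")[165:325,150:270];b=cv2.imread("pics/scene0.png")[265:475,165:355]
cv2.imwrite("pics/crop0.png",np.hstack([cv2.resize(a,(450,600),interpolation=cv2.INTER_CUBIC)]))
cv2.imwrite("pics/crop1.png",cv2.resize(b,None,fx=2.8,fy=2.8,interpolation=cv2.INTER_CUBIC))
im=cv2.imread("pics/top0.png");h=cv2.cvtColor(im,cv2.COLOR_BGR2HSV)
m=cv2.inRange(h,(100,110,60),(125,255,255));m[:,:150]=0;m[:,270:]=0;m[:165]=0
y,x=np.nonzero(m);
n,l,s,c=cv2.connectedComponentsWithStats(m)
for i in range(1,n):
    if s[i][4]>30:print(s[i],c[i])
E
```

```text
[201 177  28  13 250] [214.316 183.524]
[216 200  32  55 594] [232.70707071 226.41414141]
[225 269   9  38  39] [229.02564103 287.56410256]
[178 300  47  11 103] [201.33980583 305.12621359]
```

View pics/crop0.png

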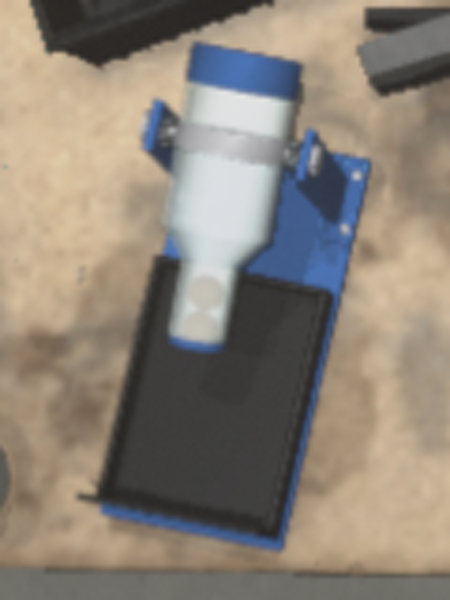

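View pics/crop1.png

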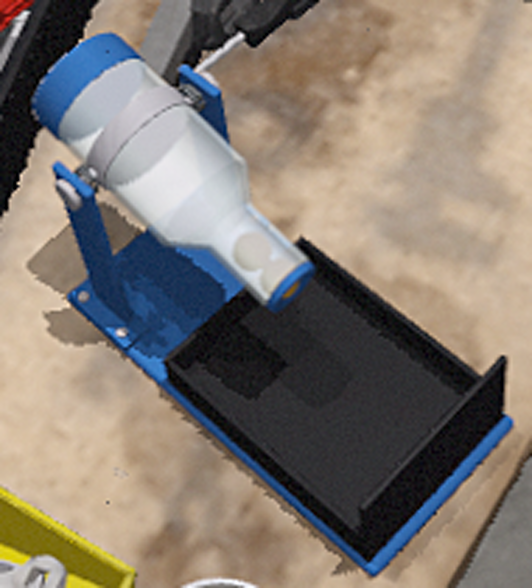

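The crops show the two balls in the neck, at about (207,291) and (201,323) in crop0. The base corners are at (103,512), (282,547) and (370,158), and the pivot bolts at about (170,135) and (292,156).

```bash
python3 - <<'E'
from h import *
T=lambda u,v:(150+u/3.75-.4,165+v/3.75-.4); S=lambda u,v:(165+u/2.8-.3,265+v/2.8-.3)
fl,fr,rr=[onz("top",T(*c),5) for c in((103,512),(282,547),(370,158))]
print("base top",fl,fr,rr,np.linalg.norm(fl-fr),np.linalg.norm(fr-rr))
a,b,c=[onz("scene",S(*c),5) for c in((375,570),(512,422),(72,295))]
print("base scene",a,b,c,np.linalg.norm(a-b),np.linalg.norm(a-c))
ux=(fr-rr)/np.linalg.norm(fr-rr); u2=(a-c)/np.linalg.norm(a-c);print("dirs",ux,u2)
b1=onz("top",T(201,323),97);b2=onz("top",T(207,291),102);print("balls",b1,b2)
pv=onz("top",T(231,145.5),125);print("pivot",pv)
d=b1-pv;d[2]=0;print(np.linalg.norm(d),d/np.linalg.norm(d))
mid=(fl+fr)/2; print("pivot from base axis", mid-203*0-ux*0)
print("base center",(fl+rr)/2, (b+c)/2)
print("bandend",two(S(85,85),T(246,68)))
s=bot.read_state()
d=(d/np.linalg.norm(d)+ux)/2;d[2]=0
tap=pv+40*d/np.linalg.norm(d);tap[2]=144
print("tap",tap,"yaw",np.degrees(np.arctan2(-d[1],-d[0])))
print("in tool",(np.array(s["orientation"]).T@(tap-s["ee_pos"]))/10,s["ee_pos"])
E
```

```text
base top [396.01328054 325.75513234   5.        ] [376.95618237 218.27240821   5.        ] [613.09875886 174.51282722   5.        ] 109.15909937918433 240.16289755063568
base scene [394.83444404 326.55333068   5.        ] [374.31516739 221.54564573   5.        ] [628.90022581 281.90872238   5.        ] 106.99371296297929 238.28539872696504
dirs [-0.98326002  0.18220792  0.        ] [-0.98229175  0.18735772  0.        ]
balls [496.72447652 252.05139112  97.        ] [514.00012852 248.46897759 102.        ]
pivot [591.64537702 234.11587969 125.        ]
96.60051719742806 [-0.98261276  0.18566683  0.        ]
pivot from base axis [386.48473146 272.01377027   5.        ]
base center [504.5560197  250.13397978   5.        ] [501.6076966  251.72718406   5.        ]
bandend (array([634.27644542, 226.61955493, 133.01633212]), np.float64(1.4043496174147585))
tap [552.32786054 241.47338592 144.        ] yaw -10.599201713720907
in tool [-21.40344069  46.34932898   8.67348558] [166.69046462 576.05441947 230.59689986]
```

The two views agree: base 109x240 mm against 112x243, and the two axis directions match to 0.3°. That puts the tap point at about (552, 241, 144). I'll go above it with the fingers shut.

```bash
python3 -m handwheel '[-1.1,2.3,0.2,0,0,0,0, -3.2,6.9,0.6,0,0,0,0, -5.8,12.5,1,0,0,0,0, -8.4,18,1.6,0,0,0,0, -10.9,23.6,2,0,0,0,0, -13.5,29.2,2.5,0,0,0,0, -16,34.7,3,0,0,0,0, -18.4,39.8,3.4,0,0,0,0]'
python3 -m handwheel '[-1.5,3.3,0.3,0,0,0,0, -2.4,5.3,0.5,0,0,0,0, -2.9,6.3,0.7,0,0,0,0, -3,6.5,0.8,0,0,0,0, -3,6.5,0.8,0,0,0,0, -3,6.5,0.8,0,0,0,0, -3,6.5,0.8,0,0,0,0, -3,6.5,0.8,0,0,0,0]'
python3 - <<'E'
from h import *
s=bot.read_state();print(s)
tap=np.array([552.3,241.5,144]);print(np.array(s["orientation"]).T@(tap-s["ee_pos"])/10)
b=bot.snapshot("scene")[230:440,150:370];a=bot.snapshot("top")[150:330,140:290]
cv2.imwrite("pics/c2.png",np.hstack([cv2.resize(a,(400,480)),cv2.resize(b,(400,382))[:,:] if 0 else cv2.copyMakeBorder(cv2.resize(b,(400,382)),0,98,0,0,cv2.BORDER_CONSTANT)]))
E
```

```text
time: 1.1
ee_pos: [499.2, 287.2, 196.8]
orientation: [[0.278, 0.96, -0.0], [0.96, -0.278, 0.0], [-0.0, -0.0, -1.0]]
wrist_force: [-0.7, 1.0, -0.4]
opening: 0.1
time: 2.1
ee_pos: [551.9, 242.3, 189.4]
orientation: [[0.278, 0.961, 0.0], [0.961, -0.278, 0.0], [0.0, 0.0, -1.0]]
wrist_force: [-0.2, 0.0, 0.3]
opening: -0.2
{'time': 2.1, 'q': array([1.12852404e+01, 6.16789735e+00, 1.44193625e+00, 8.52599036e+01,
       5.30562717e-03, 2.74069866e+01]), 'qvel': array([-0.19490002,  0.20308848,  0.03593597, -0.05410637, -0.06997586,
       -0.03601223]), 'effort': array([ 1.09630711e-01, -5.60537195e+01,  5.05161524e+01,  5.57734806e-03,
        3.57005840e-03,  1.85385608e-03]), 'ee_pos': array([551.94695398, 242.32587849, 189.43855694]), 'orientation': array([[ 2.77679257e-01,  9.60673816e-01,  2.23815876e-04],
       [ 9.60673822e-01, -2.77679291e-01,  1.39089258e-04],
       [ 1.95768442e-04,  1.76391851e-04, -9.99999965e-01]]), 'wrist_force': array([-0.24692282,  0.02112288,  0.30770061]), 'moment': array([3.61869859e-02, 4.09626727e-05, 4.54276043e-02]), 'opening': -0.22284033891592575}
[-0.07042617  0.05604764  4.54385195]
```

View pics/c2.png

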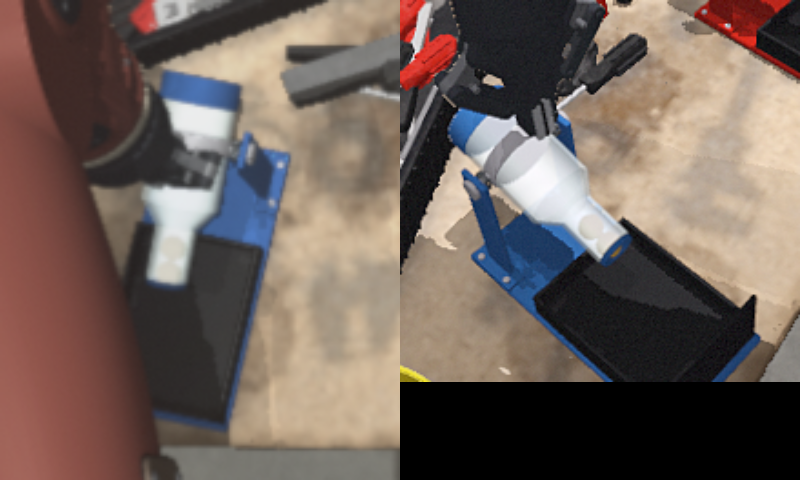

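The shut fingers are centred over the bottle just behind the shoulder. I'll press gently and use the spring force to find the contact height.

```bash
python3 -m handwheel '[-0.1,0.1,1.2,0,0,0,0, -0.1,0.1,2.6,0,0,0,0, -0.1,0.1,3.6,0,0,0,0, -0.1,0.1,4,0,0,0,0, -0.1,0.1,4.3,0,0,0,0, -0.1,0.1,4.8,0,0,0,0, -0.1,0.1,4.8,0,0,0,0, -0.1,0.1,4.8,0,0,0,0]'
python3 -c "
from plant import bot
import numpy as np
for i in range(4):
    bot.snapshot('top') if i else 0
    s=bot.read_state();print(s['time'],np.round(s['ee_pos'],1),np.round(s['wrist_force'],2))"
```

```text
time: 3.2
ee_pos: [550.5, 241.2, 142.6]
orientation: [[0.277, 0.961, -0.004], [0.961, -0.277, 0.0], [-0.001, -0.003, -1.0]]
wrist_force: [-16.6, -0.9, 13.9]
opening: -0.1
3.2 [550.5 241.2 142.6] [-16.63  -0.93  13.92]
3.25 [550.5 241.3 142.7] [-15.94  -1.12  14.45]
3.3 [550.5 241.2 142.7] [-16.32  -1.16  14.2 ]
3.35 [550.6 241.2 142.7] [-16.37  -0.79  15.6 ]
```

The force has a large sideways part: as the bottle turns it drags the tip towards the mouth, which is friction. I'll lift off and press again, following the pivot arc (towards the mouth by about half the dip).

```bash
python3 -m handwheel '[0,0,-1,0,0,0,0, 0,0,-1.6,0,0,0,0, 0,0,-1.6,0,0,0,0, 0,0,-0.9,0,0,0,0, 0,-0.05,-0.5,0,0,0,0, 0,-0.3,0,0,0,0,0, 0,-0.35,0,0,0,0,0, 0,-0.35,0,0,0,0,0]'
python3 - <<'E'
from h import *
a=cv2.imread("pics/scene0.png");b=bot.snapshot("scene");cv2.imwrite("pics/p1.png",b)
s=bot.read_state();print(s['time'],np.round(s['ee_pos'],1),np.round(s['wrist_force'],2))
cv2.imwrite("pics/cmp.png",np.hstack([cv2.resize(i[290:390,160:290],None,fx=3,fy=3,interpolation=cv2.INTER_CUBIC) for i in(a,b)]))
E
```

```text
time: 4.35
ee_pos: [549.6, 241.5, 141.7]
orientation: [[0.278, 0.96, 0.001], [0.96, -0.278, -0.001], [-0.0, 0.001, -1.0]]
wrist_force: [-1.1, -2.0, 7.1]
opening: 0.5
4.4 [549.6 241.5 141.8] [-1.32 -2.35  7.14]
```

View pics/cmp.png

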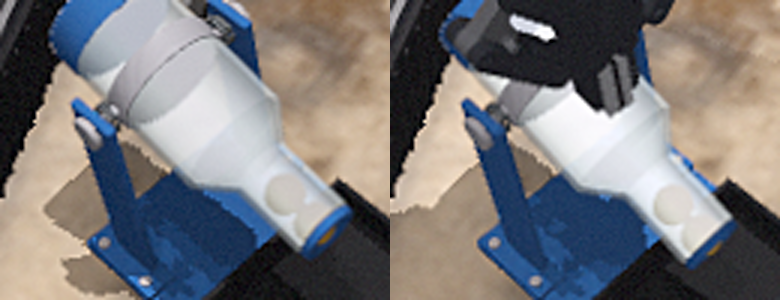

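The bottle dipped about 6 mm, the side force is now small, and the balls are still in the neck. Next is a real tap at 0.1 m/s, ending the call at the bottom so I can check the depth.

```bash
python3 -m handwheel '[0,0.3,-1,0,0,0,0, 0,0.35,-2.2,0,0,0,0, 0,0.35,-2.8,0,0,0,0, 0,0.35,-2.8,0,0,0,0, 0,0.35,-1.6,0,0,0,0, 0,0.2,-0.4,0,0,0,0, 0,-0.4,0.8,0,0,0,0, 0,-0.4,0.8,0,0,0,0]'
python3 - <<'E'
from h import *
b=bot.snapshot("scene");cv2.imwrite("pics/p2.png",b)
s=bot.read_state();print(s['time'],np.round(s['ee_pos'],1),np.round(s['wrist_force'],2))
a=cv2.imread("pics/p1.png")
cv2.imwrite("pics/cmp2.png",np.hstack([cv2.resize(i[290:410,160:290],None,fx=3,fy=3,interpolation=cv2.INTER_CUBIC) for i in(a,b)]))
E
```

```text
time: 5.4
ee_pos: [545.1, 242.9, 133.0]
orientation: [[0.278, 0.961, 0.0], [0.961, -0.278, -0.0], [-0.0, 0.0, -1.0]]
wrist_force: [-3.9, -1.7, 12.9]
opening: 0.2
5.45 [545.2 242.9 133.4] [-4.48 -1.94 12.97]
```

View pics/cmp2.png

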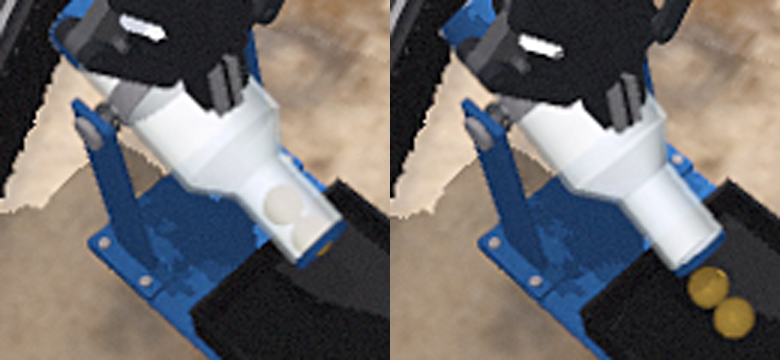

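Both balls came out on the first tap. In the picture they are just below the mouth, falling or rolling at about (710,287) and (735,318). I'll lift straight off, moving back along the arc, and check.

```bash
python3 -m handwheel '[0,0.4,-0.8,0,0,0,0, 0,0.7,-1.8,0,0,0,0, 0,0.7,-3.5,0,0,0,0, 0,0.7,-5.5,0,0,0,0, 0,0.7,-8,0,0,0,0, 0,0.7,-10,0,0,0,0, 0,0.7,-10,0,0,0,0, 0,0.7,-10,0,0,0,0]'
python3 -m handwheel '[2,-3,-1,0,0,0,0, 5,-7,-1,0,0,0,0, 8,-11,-1,0,0,0,0, 10,-13,-1,0,0,0,0, 10,-13,-1,0,0,0,0, 10,-13,-1,0,0,0,0, 10,-13,-1,0,0,0,0, 10,-13,-1,0,0,0,0]' >/dev/null
python3 - <<'E'
from h import *
b=bot.snapshot("scene");t=bot.snapshot("top");cv2.imwrite("pics/p3.png",b);cv2.imwrite("pics/t3.png",t)
s=bot.read_state();print(s['time'],np.round(s['ee_pos'],1),np.round(s['wrist_force'],2))
a=cv2.imread("pics/scene0.png")
r=[cv2.resize(i[280:470,160:350],(400,400),interpolation=cv2.INTER_CUBIC) for i in(a,b)]
cv2.imwrite("pics/cmp3.png",np.hstack(r))
for n,i in(("scene",b),("top",t)):
    h=cv2.cvtColor(i,cv2.COLOR_BGR2HSV);m=cv2.inRange(h,(15,120,60),(30,255,255))
    m2=np.zeros_like(m)
    if n=="scene":m2[330:470,220:350]=1
    else:m2[230:315,175:250]=1
    k,l,st,c=cv2.connectedComponentsWithStats(m*m2)
    for j in range(1,k):
        if st[j][4]>15:
            w=onz(n,c[j],22)-[591,234.5,0];ex=np.array([.983,-.184]);ey=np.array([.184,.983])
            print(n,st[j],"blue x,y",w[:2]@ex,w[:2]@ey)
E
```

```text
time: 6.45
ee_pos: [552.1, 240.9, 232.8]
orientation: [[0.278, 0.961, -0.0], [0.961, -0.278, -0.0], [-0.0, -0.0, -1.0]]
wrist_force: [1.4, 0.3, 0.1]
opening: 0.1
7.55 [455.6 372.7 243.3] [-0.42  0.52  0.36]
scene [249 373  14  13 144] blue x,y -70.09957189799815 1.0059127570910658
scene [268 389  14  14 157] blue x,y -111.68323498439446 1.5072728044596637
top [213 241   5   7  31] blue x,y -68.67678275733356 -3.8907854146522176
top [205 259   8   8  47] blue x,y -110.77024720383528 0.22002498611963617
```

View pics/cmp3.png

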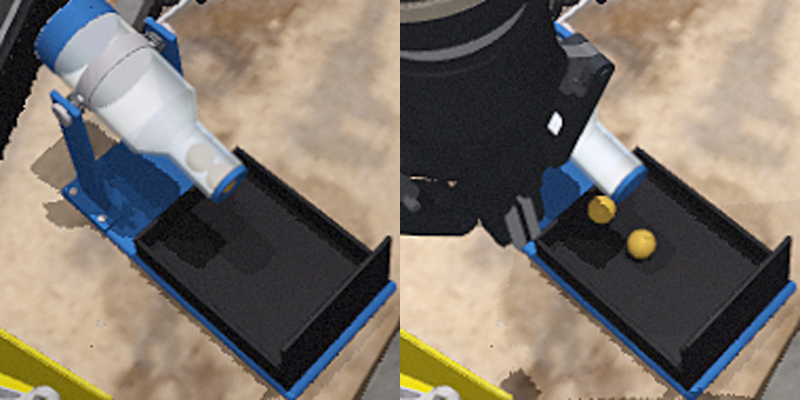

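Both balls are in the tray, at about x -70 and -111 and y about 0 in the blue frame. The mouth is back at its starting pixel, the force is near zero and the tool is clear, so I'm handing in.

```bash
python3 -c "
from plant import bot
print(bot.finish_job())"
```

```text
the job is handed in; nothing more can be done
None
```

The job is handed in. One tap of about 14–15 mm at roughly 0.1 m/s, after two slow probing presses, freed both balls into the black tray. I then lifted off and moved clear.

**Balls:** my last check put them on the tray floor at blue-frame x of about -70 and -111 mm, with y within 4 mm of centre. Both cameras agree on this to about 5 mm. I did not check that they had stopped rolling, but both were well inside the walls.

**Bottle:** its mouth was back at its starting pixel. The gripper hid the body, so I judged this from the neck and mouth only.

**Arm and force:** the wrist force had returned to about zero, and the robot's clock read about 7.6 s of the 32 s allowed. The highest force I read was about 22 N, on the first probing press. That was higher than the spring alone would give, because friction was dragging the tip sideways. I removed most of it by following the pivot arc.

**Disagreement:** my dip estimates for the second probing press did not match. The height gave about 5 mm, the spring force about 8 mm and the picture about 3–4 mm. I chose a tap depth that stayed safe for the first two.

The arm stayed well away from the red stand throughout.

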